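# Vent the stone steamer and take its filler cap off

### The arm

A 6-joint arm with a two-finger parallel gripper is mounted at the origin on the work surface. World frame = base frame: x ahead of the robot, y to its left, z up, the work surface at z = 0. Lengths are in m, angles in rad, forces in N, time in s.
With the tool pointing down it reaches from about 0.3 to 0.875 m from the base axis. Payload 6.4 kg.
Tool frame: the origin (TCP) lies between the finger pads, 19 mm behind the fingertips; this is the grasp point; z points along the fingers, y is the line along which they close (so a half turn about z gives the same grasp; the last joint's range is limited). The gripper opens to 85 mm and grips with 20 to 120 N. Pads are 22 mm wide; open, the fingers measure 114 mm over their backs; the gripper's body (76 mm by 85 mm) begins 54 mm behind the grasp point. The pads swing forward as they close: fully open they stand 13 mm farther back than shut.
Start: joints at [0.971, 0.181, 1.607, -0, 1.354, -0.206], TCP at [0.221, 0.531, 0.25] pointing down, gripper open.
Joint ranges: [-2.99, 2.99], [-0.89, 2.07], [0.3, 2.58], [-1.14, 4.28], [0, 2.63], [-3.12, 3.12]. Speed limits (rad/s): [2.57, 2.57, 3.01, 3.14, 3.14, 3.14].

### API

Orientations are given as a unit quaternion [w, x, y, z].
In Python, from bench import telemetry, camera, ctrl, spotter gives the robot as it stands.
- The arm moves only by the tool send_rows, never from a script. Its argument "series" is a list of rows, each a list of 3 entries, a list of its own where there are three numbers: the turn, a rotation vector about the world's x, y, z in degrees, then the shift along the world's x, y, z in mm, then the closure, from -1 (fully open) to 1 (shut), so that 0 is half open. In form: [[[rx, ry, rz], [dx, dy, dz], gripper], ...]. A call has 1 to 10 rows; each row is the pose to reach, as a shift and turn from the pose commanded when the call began; what a row does not reach only later rows make up. A row lasts 1/8 s, in which the tool goes at most 62.5 mm and 10.7 degrees, less where a joint would pass 70% of its speed; a pose out of reach is approached as far as the arm can. A call with a gripper value outside its range is refused whole. The fingers move at their own pace and stop on an object; the grip force is fixed at half the most. Time passes only in rows, so rows that repeat a pose let the fingers close. It gives the time, the measured TCP pose, the force, the opening and the grip force at its end, in the units of the state.
- telemetry.get_obs(): the state, without advancing time (a new reading comes with each control period).
- camera(name): name is "scene" or "side" or "wrist"; returns a dict with "pixels" (420x560x3 uint8, red, green, blue), "camera_matrix" (3x3 intrinsics, pixels), "dist_coeffs" ([k1, k2, p1, p2, k3] as OpenCV has them; the pictures are not rectified), "xyz" and "orientation" of the camera in the world. Camera axes: x right, y up, looking along -z (the intrinsics and any distortion apply to the point x, -y, -z); pixel columns grow to the right and rows downward; lengths in m; the calibration is good to about 2 mm. A picture is of the moment at which its call begins. There is no depth.
- ctrl.hand_in(): hands the job in; it is judged then, once.
Trained networks look in the newest picture that a camera, given by its name, has taken for a name from the list of things; names that differ only in an ending like _2 or _b are one class to them, and where a whole thing is asked for, a point or a joint stands for the part that bears it (a point fixed in the world has none). Each returns a list of dicts, best first, with "conf" (0 to 1); they miss things now and then, are a little off and sometimes report something else, mostly with a low value. They report only what shows in the picture. A call takes as long as a camera call. They do not tell look-alikes from the thing itself.
- spotter.boxes_of(thing, camera): "xyz" ([x, y, z] in m, in world coordinates, good to about 4 mm: the middle of the surface that is visible of it).
- spotter.landmark_of(thing, camera): "xyz" ([x, y, z] in m, in world coordinates, good to about 4 mm: a listed point, or the origin of a listed thing).
The state is a dict: "time_s": time; "q": joint angles; "dq": joint speeds; "joint_efforts": joint torques, N m; "eef_pos": TCP position; "eef_rot": TCP orientation; "wrist_force": force on the tool from outside, world axes, zero at the start; "torque": the same for the moment, N m; "opening": opening from 0.0 (shut) to 1.0 (fully open); "grasp_force": force on a finger pad.
Only numpy, scipy, OpenCV 4.12 (cv2) and the standard library are available. Lean on these libraries where they do the work, as an engineer would, in place of code of your own. Each camera call takes 0.05 s, during which the arm holds its last target. There are 200 camera calls.

### The job

Get the bench-top steam cleaner ready for refilling: first bleed it by turning the black spring-loaded vent knob clockwise right to its stop, hold it there for about a second then let go so that it springs back. Then unscrew the round black filler cap, whose thread may be left- or right-handed on this machine (try one way, and if it does not give, the other), and lift it off. Finish with the gripper still holding the cap up, about ten centimetres straight above the filler, and leave everything else on the desk where it is.

Things in the scene. Friction and masses are not known exactly. Their poses are not given: they have to be found in the camera images.
- steamer: the fixed stainless steam cleaner, 200 (x) x 270 (y) mm, flat deck 150 mm above the table; origin at the table under its centre, z up. On the deck, in its frame (mm): filler cap at x -5, y +68; vent knob at x -5, y -68; pressure gauge at x +68, y 0, 50 high; safety valve at x +70, y -90, 34 high. Its nozzle points to -x.
- vent (a joint): angle of the vent knob, rad: 0 at rest, growing clockwise seen from above to the stop at 1.2. A spring always drives it back to 0: 0.08 N m at rest, 0.32 N m at the stop.
- vent_grip (a point): grip point of the vent knob, on its vertical axis, 188 mm above the table (38 above the deck). The knob is a black bar 46 mm long (this point's x, turning with the knob), 13 mm thick (its y), 26 mm tall, from 14 mm below to 12 mm above this point, on a round skirt 38 mm across. z up.
- cap: the loose filler cap, 140 g, closed at the start: fluted black round grip 44 to 47 mm across, from 6 to 36 mm above the origin, on a flange 57 mm across, 6 mm thick; below it a brass stem 22 mm across, 33 mm long, with two lugs (35 mm across). Origin on its axis at the flange's underside; z up; x along the low rib across its top, parallel to the steamer's x when closed.
- cap_grip (a point): point on the cap's axis 28 mm above its origin, a good height for the TCP (fingertips just above the flange). Twisting it here the wrong way meets a stop within 0.1 rad: the torque then climbs to 0.7 N m or more, until the cap slips round in a firm 110 N grip. The right way it turns with under 0.2 N m.
- filler_seat (a point): centre of the filler's mouth, top of the brass neck, 160 mm above the table: the closed cap's origin is here. Quick thread, its hand hidden: opens counter-clockwise from above if right-handed, clockwise if left-handed; the cap climbs 4 mm in opening, lifts free from 1.15 rad and stops at 1.3 rad, still free. Turned back it closes; pulled while closed it stays.
- scoop: bystander: steel stone scoop, open tray 75 x 60 x 23 mm with a 70 mm flat handle to its -x; origin under the tray
- loupe: bystander: folded black loupe, about 60 x 27 x 19 mm; origin under it
- tweezers: bystander: steel tweezers lying on the deck near its -x edge, 150 mm long along x, 8 mm high; origin under the middle
- gem_jar: bystander: small glass jar with aluminium lid, 48 mm across, 45 mm high; origin under it
- glass_a: bystander: drinking glass, 68 mm across, 95 mm high, on the wooden tray; origin under it
- glass_b: bystander: drinking glass, the same as glass_a
- carafe: bystander: water carafe, 86 mm across, 215 mm high, on the wooden tray; origin under it
There are look-alikes about, which are no part of the job. What is shaped like the cap but blue or orange is not meant.

How it is judged:
On the way, in this order (a step that is already met when the one before it is completed fails the run):
1. the vent knob is held at its stop (within 0.1 rad), the cap still closed (value of joint vent above 1.1 rad and z of cap in the frame of filler_seat below 0.006 m), for 0.7 s.
2. the vent knob has sprung back to rest (within 0.1 rad) with the fingers off it (value of joint vent below 0.1 rad and contact force between the fingers and steamer below 0.05 N), for 0.2 s.
3. the cap has been unscrewed: turned by more than 0.9 rad while still in the filler (angle between the x axis of cap and the x axis of steamer, either way round above 0.9 rad and z of cap in the frame of filler_seat below 0.02 m and horizontal distance between cap and filler_seat below 0.01 m), for 0.05 s.
At the end, for the whole second after the job is handed in: the cap is held still by the fingers, its flange 60 to 160 mm above the filler's mouth and within 50 mm of straight above it, not touching the steamer; the vent knob is back at rest (within 0.1 rad) (z of cap in the frame of filler_seat between 0.06 and 0.16 m and horizontal distance between cap and filler_seat below 0.05 m and contact force between the fingers and cap above 1 N and contact force between cap and steamer below 0.05 N and linear speed of cap below 0.03 m/s and value of joint vent below 0.1 rad); the arm keeps its last pose, push and grip.
It fails at once if something else on the desk is shoved or knocked over (moved more than 30 mm) (distance of any of scoop, loupe, tweezers, gem_jar, glass_a, glass_b, carafe from where it was at the start of the episode above 0.03 m).
It also fails if it takes over 51 s, if anything falls off the work surface, if the arm or the gripper's body presses on something with over 40 N, if the wrist force passes 120 N, or if a joint passes its speed limit or range.

## Working session

There is one attempt and no reset: what is moved stays moved. The work goes in short steps, Python scripts to look and compute and a tool call to move; the robot and the scene stay as the last step left them, time stands still between calls to the robot, and variables do not carry over. Pictures are saved under pics/ and viewed, at most 10 in all, crops included, and the job is handed in when it is done.

Besides the shell and the picture viewer there is one more tool, called after ">>>" as a command line: name --argument value ..., lists and objects as JSON in quotes. send_rows: Moves the arm, as the interface text tells. Its arguments: {"type":"object","properties":{"series":{"type":"array","items":{"type":"array"}}},"required":["series"]}

```bash
mkdir -p pics
cat > h.py <<'E'
import numpy as np, cv2
from scipy.spatial.transform import Rotation as R
from bench import telemetry, camera, ctrl, spotter
def rot(o): o=np.asarray(o,float); return R.from_quat(o[[1,2,3,0]]).as_matrix() if o.size==4 else o
def ray(c,uv,z):
    p=cv2.undistortPoints(np.array([[uv]],float),c['camera_matrix'],np.array(c['dist_coeffs']))[0,0]
    d=rot(c['orientation'])@np.array([p[0],-p[1],-1]); o=np.array(c['xyz']); return o+d*(z-o[2])/d[2]
def proj(c,P):
    q=rot(c['orientation']).T@(np.array(P)-c['xyz']); 
    return cv2.projectPoints(np.array([[q[0],-q[1],-q[2]]]),np.zeros(3),np.zeros(3),np.array(c['camera_matrix']),np.array(c['dist_coeffs']))[0].ravel()
def save(c,n): cv2.imwrite('pics/'+n,c['pixels'][:,:,::-1])
E
python3 - <<'E'
from h import *
np.set_printoptions(precision=3,suppress=True)
for n in ['scene','side']:
    c=camera(n); save(c,n+'0.png'); print(n,c['xyz'])
    for t in ['steamer','cap','cap_grip','vent_grip','filler_seat']:
        for d in spotter.landmark_of(t,n)[:4]: print(t,round(d['conf'],2),np.array(d['xyz']),proj(c,d['xyz']).round())
o=telemetry.get_obs(); print(o)
E
```

```text
scene [1.364 0.441 0.869]
steamer 0.83 [ 0.585 -0.108 -0.003] [220. 225.]
steamer 0.3 [ 0.502 -0.101  0.153] [230. 170.]
cap 0.89 [ 0.762 -0.01   0.038] [217. 267.]
cap 0.72 [0.522 0.105 0.028] [292. 223.]
cap 0.71 [0.719 0.099 0.031] [262. 269.]
cap 0.59 [ 0.591 -0.043  0.161] [232. 189.]
cap_grip 0.95 [ 0.764 -0.012  0.058] [215. 262.]
cap_grip 0.81 [ 0.589 -0.04   0.185] [233. 182.]
cap_grip 0.8 [0.718 0.095 0.06 ] [260. 261.]
cap_grip 0.68 [0.519 0.106 0.061] [293. 214.]
vent_grip 0.52 [ 0.566 -0.174  0.188] [195. 166.]
filler_seat 0.84 [ 0.592 -0.043  0.159] [232. 190.]
side [ 0.159 -1.207  0.921]
steamer 0.75 [ 0.582 -0.11   0.003] [303. 298.]
cap 0.76 [0.519 0.106 0.035] [258. 253.]
cap 0.76 [ 0.765 -0.016  0.029] [348. 259.]
cap 0.57 [ 0.59  -0.046  0.16 ] [297. 238.]
cap_grip 0.84 [ 0.762 -0.013  0.058] [347. 251.]
cap_grip 0.6 [0.525 0.109 0.064] [259. 244.]
cap_grip 0.55 [ 0.587 -0.042  0.164] [295. 236.]
vent_grip 0.54 [ 0.567 -0.176  0.185] [306. 256.]
filler_seat 0.72 [0.501 0.39  0.007] [230. 220.]
filler_seat 0.59 [ 0.588 -0.045  0.161] [296. 238.]
{'time_s': 0.6, 'q': array([ 0.971,  0.181,  1.607, -0.   ,  1.354, -0.206]), 'dq': array([ 0.001, -0.001, -0.   , -0.001,  0.002,  0.001]), 'joint_efforts': array([ -0.001, -44.46 , -35.152,  -0.   ,   0.001,   0.   ]), 'eef_pos': array([0.221, 0.531, 0.25 ]), 'eef_rot': array([0.   , 0.196, 0.981, 0.   ]), 'wrist_force': array([-1.009, -1.087, -0.306]), 'torque': array([-0.007, -0.007,  0.05 ]), 'grasp_force': 0.0, 'opening': 1.0003865673052246}
```

View pics/scene0.png

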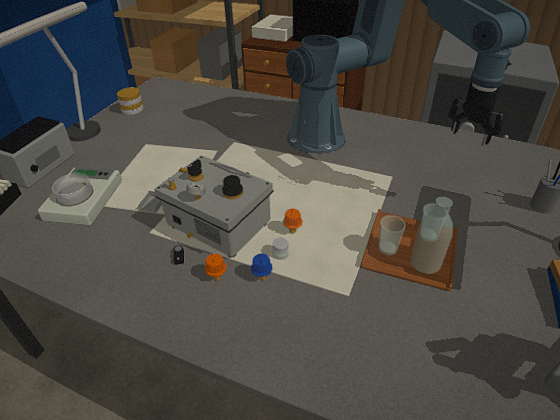

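View pics/side0.png

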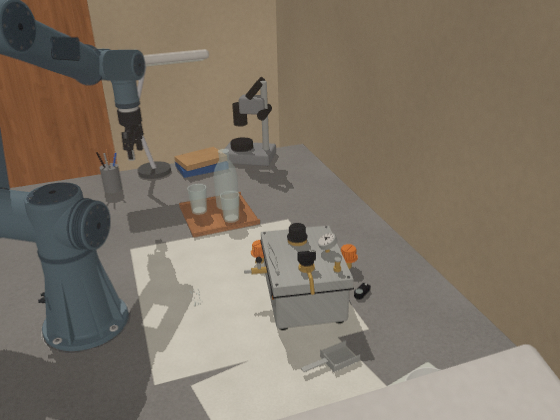

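Black cap on the deck is at scene (232,186); the look-alikes are orange (293,218), orange (215,265) and blue (262,265), all standing on the desk. The black one fits: right colour, and it sits in the filler at z=0.16. I'll move above the steamer and confirm it with the wrist view.

>>> send_rows --series '[[[0,0,0],[0,0,60],-1],[[0,0,0],[20,-30,110],-1],[[0,0,0],[50,-80,140],-1],[[0,0,0],[80,-130,150],-1],[[0,0,0],[110,-185,150],-1],[[0,0,0],[140,-240,150],-1],[[0,0,0],[170,-295,150],-1],[[0,0,0],[200,-350,150],-1],[[0,0,0],[230,-405,150],-1],[[0,0,0],[260,-460,150],-1]]'

```text
time_s: 1.85
eef_pos: [0.4808, 0.0698, 0.4003]
eef_rot: [0.001, 0.196, 0.981, 0.0]
wrist_force: [1.3, 0.1, 0.4]
opening: 1.0
grasp_force: 0.0
```

>>> send_rows --series '[[[0,0,0],[25,-50,0],-1],[[0,0,0],[50,-100,0],-1],[[0,0,0],[70,-150,0],-1],[[0,0,0],[90,-190,0],-1],[[0,0,0],[90,-190,0],-1],[[0,0,0],[90,-190,0],-1]]'

```text
time_s: 2.6
eef_pos: [0.57, -0.1178, 0.3998]
eef_rot: [-0.0, 0.196, 0.981, 0.0]
wrist_force: [0.1, 0.1, -0.1]
opening: 1.0
grasp_force: 0.0
```

Run:
```python
from h import *
np.set_printoptions(precision=3,suppress=True)
o=telemetry.get_obs(); print(o['time_s'],o['eef_pos'],o['eef_rot'],o['q'])
n='wrist'; c=camera(n); print(n,c['xyz'],rot(c['orientation']))
for t in ['steamer','cap','cap_grip','vent_grip','filler_seat']:
    for d in spotter.landmark_of(t,n)[:3]: print(t,round(d['conf'],2),np.array(d['xyz']),proj(c,d['xyz']).round())
save(c,'w0.png')
```

```text
2.6 [ 0.57  -0.118  0.4  ] [-0.     0.196  0.981  0.   ] [-0.408  0.116  1.383  0.     1.643 -1.585]
wrist [ 0.505 -0.091  0.525] [[ 0.383 -0.887 -0.257]
 [ 0.924  0.368  0.106]
 [ 0.001 -0.278  0.961]]
steamer 0.88 [ 0.581 -0.108  0.003] [284. 160.]
cap 0.95 [0.523 0.106 0.035] [410.  68.]
cap 0.79 [ 0.591 -0.043  0.161] [345. 167.]
cap 0.69 [0.719 0.098 0.034] [440. 195.]
cap_grip 0.91 [0.521 0.105 0.063] [417.  64.]
cap_grip 0.82 [ 0.593 -0.045  0.188] [349. 174.]
cap_grip 0.67 [0.722 0.095 0.062] [447. 202.]
vent_grip 0.82 [ 0.564 -0.173  0.188] [225. 195.]
```

View pics/w0.png

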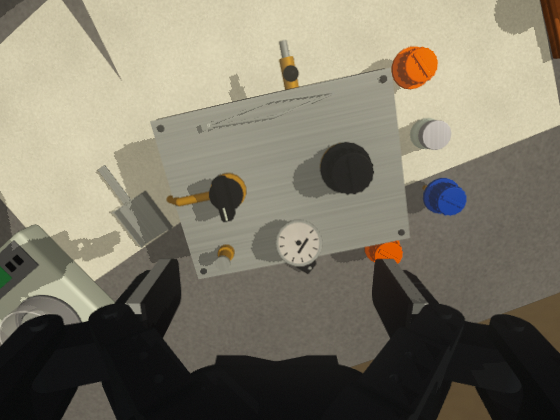

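The wrist view shows the black cap at (347,168) in the filler, the vent knob at (227,192) with its white pointer at (227,214), and the orange and blue look-alikes on the desk at (415,66), (445,197) and (385,252). I'll take an enlarged crop to confirm the cap and get the bar direction.

Run:
```python
from h import *
np.set_printoptions(precision=4,suppress=True)
c=camera('wrist')
s=np.array([ray(c,p,.15)[:2] for p in [(160,128),(383,79),(402,233),(203,271)]]); print(s, s.mean(0))
for a,b,off in [(0,1,90),(3,2,90),(0,3,0),(1,2,0)]:
    d=s[b]-s[a]; print(np.linalg.norm(d),np.degrees(np.arctan2(d[1],d[0]))-off)
print('cap',ray(c,(347,168),.196)[:2])
im=c['pixels'][130:250,160:400,::-1]
cv2.imwrite('pics/w0c.png',cv2.resize(im,None,fx=3.3,fy=3.3,interpolation=cv2.INTER_CUBIC))
```

```text
[[ 0.4728 -0.2179]
 [ 0.5188  0.0296]
 [ 0.6984 -0.0022]
 [ 0.6513 -0.251 ]] [ 0.5853 -0.1104]
0.25179854621590075 -10.52400229955677
0.25325500941055806 -10.736815370040219
0.1814752133489174 -10.50090906529435
0.18242225702055112 -10.044121302637402
cap [ 0.5849 -0.0452]
```

View pics/w0c.png

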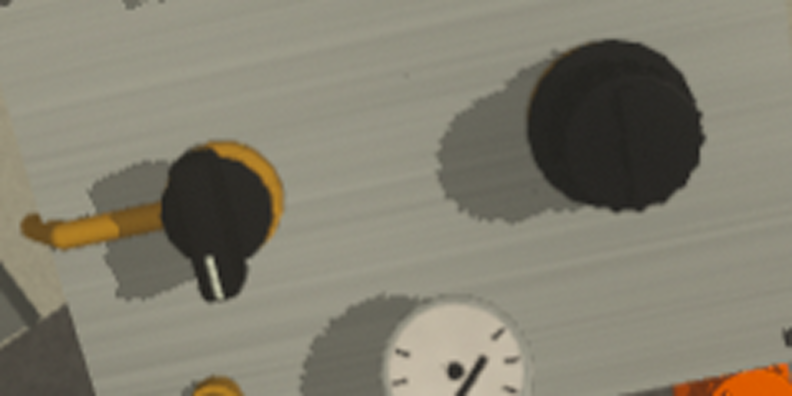

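The crop shows the black round fluted cap at crop (615,125), in the filler, with its rib running along steamer x. It is clearly the one meant. The knob bar runs from crop (205,152) to (222,298), with its white mark at (213,278). Now the bar direction.

Run:
```python
from h import *
np.set_printoptions(precision=4,suppress=True)
c=camera('wrist')
P=lambda x,y:ray(c,(160+(x+.5)/3.3-.5,130+(y+.5)/3.3-.5),.2)[:2]
for a,b in [((208,258),(219,298)),((205,152),(222,298)),((620,90),(630,205))]:
    d=P(*b)-P(*a); print(P(*a),P(*b),np.linalg.norm(d),np.degrees(np.arctan2(d[1],d[0])))
for yaw in np.radians([-30,-20,-10,0,10,20]):
    e=np.array([np.cos(yaw),np.sin(yaw)]); 
    print(np.degrees(yaw),[((proj(c,[*(np.array([.5667,-.175])+r*e),.2])-[160,130])*3.3).round() for r in (.023,.012,-.023)])
for n in ['scene','side']:
    camera(n)
    for t in ['vent_grip','cap_grip']:
        print(t,[np.array(d['xyz']) for d in spotter.landmark_of(t,n)[:2]])
```

```text
[ 0.5742 -0.1787] [ 0.5875 -0.1811] 0.013570367345256044 -10.16560932498867
[ 0.5432 -0.1652] [ 0.5879 -0.1802] 0.04717342250273169 -18.521751954811705
[ 0.5737 -0.0418] [ 0.6086 -0.0506] 0.036034345268564444 -14.128822927459126
-29.999999999999996 [array([201., 300.]), array([204., 268.]), array([214., 159.])]
-20.0 [array([214., 301.]), array([211., 268.]), array([201., 159.])]
-10.0 [array([226., 299.]), array([217., 267.]), array([188., 161.])]
0.0 [array([238., 296.]), array([224., 265.]), array([176., 164.])]
10.0 [array([249., 290.]), array([229., 262.]), array([165., 170.])]
20.0 [array([259., 283.]), array([234., 258.]), array([155., 178.])]
vent_grip [array([ 0.5634, -0.1693,  0.1888]), array([0.5133, 0.4968, 0.0126])]
cap_grip [array([ 0.5912, -0.0384,  0.1853]), array([0.5189, 0.1086, 0.0599])]
vent_grip [array([ 0.5679, -0.1733,  0.1866]), array([ 0.5812, -0.3602, -0.0002])]
cap_grip [array([ 0.5894, -0.045 ,  0.1879]), array([0.5279, 0.1113, 0.0607])]
```

>>> send_rows --series '[[[0,0,6],[-2,-30,-40],-1],[[0,0,12],[-4,-56,-80],-1],[[0,0,12.2],[-4,-56,-130],-1],[[0,0,12.2],[-4,-56,-165],-1],[[0,0,12.2],[-4,-56,-190],-1],[[0,0,12.2],[-4,-56,-204],-1],[[0,0,12.2],[-4,-56,-204],-0.2],[[0,0,12.2],[-4,-56,-204],0.3]]'

```text
time_s: 4.3
eef_pos: [0.5669, -0.1746, 0.1974]
eef_rot: [0.001, 0.09, 0.996, -0.0]
wrist_force: [0.5, -0.7, 1.0]
opening: 0.604
grasp_force: 0.0
```

Run:
```python
from h import *
o=telemetry.get_obs(); print(o['time_s'],o['eef_pos'],o['eef_rot'],o['q'],o['opening'],o['wrist_force'],o['torque'])
c=camera('wrist'); save(c,'w1.png')
print(spotter.landmark_of('vent_grip','wrist')[:1])
```

```text
4.3 [ 0.56692912 -0.17458902  0.19735581] [ 9.73790980e-04  9.02802479e-02  9.95915827e-01 -4.40068608e-04] [-4.98633398e-01  2.69726213e-01  1.61069092e+00 -3.64051080e-05
  1.25903857e+00 -1.88861182e+00] 0.6039652150864114 [ 0.47570149 -0.65515172  0.98727262] [ 0.02805294 -0.00490494 -0.01527026]
[{'xyz': [0.5631, -0.1736, 0.1892], 'conf': 0.77}]
```

View pics/w1.png

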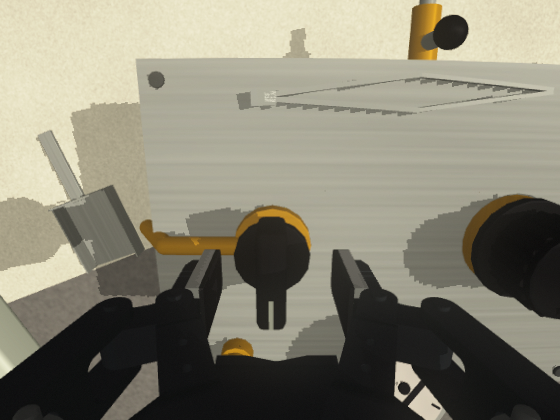

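The knob bar at (272,265) is upright and centred between the pads at (210,280) and (345,280). Closing.

>>> send_rows --series '[[[0,0,0],[0,0,0],1],[[0,0,0],[0,0,0],1],[[0,0,0],[0,0,0],1],[[0,0,0],[0,0,0],1],[[0,0,0],[0,0,0],1],[[0,0,0],[0,0,0],1]]'

```text
time_s: 5.15
eef_pos: [0.5663, -0.1765, 0.1974]
eef_rot: [0.001, 0.091, 0.996, -0.002]
wrist_force: [-2.5, -6.5, 3.2]
opening: 0.136
grasp_force: 60.3
```

>>> send_rows --series '[[[0,0,-8],[0,-2,0],1],[[0,0,-16],[0,-2,0],1],[[0,0,-24],[0,-2,0],1],[[0,0,-32],[0,-2,0],1],[[0,0,-40],[0,-2,0],1],[[0,0,-48],[0,-2,0],1],[[0,0,-56],[0,-2,0],1],[[0,0,-64],[0,-2,0],1],[[0,0,-70],[0,-2,0],1],[[0,0,-70],[0,-2,0],1]]'

```text
time_s: 6.4
eef_pos: [0.5663, -0.1769, 0.1974]
eef_rot: [0.001, 0.645, 0.764, -0.001]
wrist_force: [-4.1, -1.9, 5.6]
opening: 0.137
grasp_force: 61.2
```

Run:
```python
from h import *
o=telemetry.get_obs(); print(o['time_s'],o['eef_pos'],o['eef_rot'],o['q'],o['opening'],o['wrist_force'],o['torque'])
c=camera('wrist'); save(c,'w2.png')
```

```text
6.4 [ 0.56627185 -0.17694568  0.19738349] [ 8.68650982e-04  6.44692597e-01  7.64441211e-01 -5.79676237e-04] [-5.01985930e-01  2.70440040e-01  1.60973751e+00 -1.55385338e-03
  1.25994109e+00 -6.71064971e-01] 0.13679315469892384 [-4.1088278  -1.93055944  5.62166516] [-0.22017081  0.49514026  0.67902633]
```

View pics/w2.png

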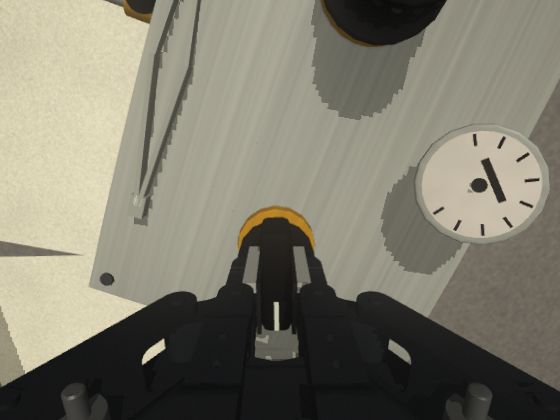

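Black bar still squarely between the pads (275,270), turned about 70°; the reaction torque of 0.68 N m means it is on the stop. I'll hold, then release.

>>> send_rows --series '[[[0,0,0],[0,0,0],1],[[0,0,0],[0,0,0],1],[[0,0,0],[0,0,0],1],[[0,0,0],[0,0,0],1],[[0,0,0],[0,0,0],1],[[0,0,0],[0,0,0],1],[[0,0,0],[0,0,0],1],[[0,0,0],[0,0,0],1]]'

```text
time_s: 7.45
eef_pos: [0.5663, -0.1769, 0.1974]
eef_rot: [0.001, 0.644, 0.765, -0.001]
wrist_force: [-3.7, -2.3, 5.0]
opening: 0.136
grasp_force: 61.2
```

>>> send_rows --series '[[[0,0,0],[0,0,0],-1],[[0,0,0],[0,0,0],-1],[[0,0,0],[0,0,0],-1],[[0,0,0],[0,0,0],-1],[[0,0,0],[0,0,0],-1],[[0,0,0],[0,0,0],-1],[[0,0,0],[0,0,30],-1],[[0,0,0],[0,0,65],-1],[[0,0,0],[0,0,65],-1],[[0,0,0],[0,0,65],-1]]'

```text
time_s: 8.7
eef_pos: [0.5659, -0.176, 0.2604]
eef_rot: [-0.0, 0.645, 0.764, -0.0]
wrist_force: [-1.0, -0.0, -0.8]
opening: 1.0
grasp_force: 0.0
```

Run:
```python
from h import *
o=telemetry.get_obs(); print(o['time_s'],o['eef_pos'],o['opening'],o['wrist_force'],o['torque'])
for n in ['wrist','side','scene']:
    c=camera(n)
    print([d for d in spotter.landmark_of('cap_grip',n) if d['xyz'][2]>.15])
c=camera('wrist'); save(c,'w3.png')
```

```text
8.7 [ 0.56592266 -0.17600976  0.26041683] 0.9998404064109796 [-0.98748863 -0.03413264 -0.79912567] [-0.00930065 -0.00450253 -0.04626012]
[{'xyz': [0.5974, -0.0451, 0.1848], 'conf': 0.77}]
[{'xyz': [0.5919, -0.0456, 0.1867], 'conf': 0.79}]
[{'xyz': [0.5897, -0.0413, 0.1888], 'conf': 0.63}]
```

View pics/w3.png

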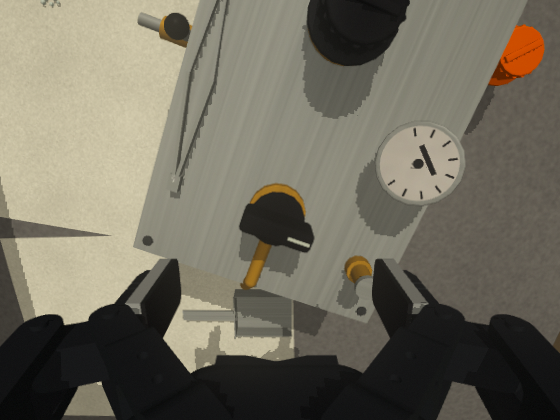

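The knob bar (275,225) is back parallel to the steamer's x, and nothing else has moved. Now the cap.

>>> send_rows --series '[[[0,0,0],[10,50,0],-1],[[0,0,0],[20,100,0],-1],[[0,0,0],[25,133,0],-1],[[0,0,0],[25,133,-20],-1],[[0,0,0],[25,133,-45],-1],[[0,0,0],[25,133,-62],-1],[[0,0,0],[25,133,-71],-1],[[0,0,0],[25,133,-71],-1]]'

```text
time_s: 10.05
eef_pos: [0.591, -0.0433, 0.1895]
eef_rot: [-0.0, 0.645, 0.764, -0.0]
wrist_force: [-0.8, 1.2, -0.2]
opening: 0.999
grasp_force: 0.0
```

>>> send_rows --series '[[[0,0,0],[0,0,0],1],[[0,0,0],[0,0,0],1],[[0,0,0],[0,0,0],1],[[0,0,0],[0,0,0],1],[[0,0,0],[0,0,0],1],[[0,0,0],[0,0,0],1]]'

```text
time_s: 10.8
eef_pos: [0.5919, -0.0434, 0.1912]
eef_rot: [0.001, 0.645, 0.764, 0.0]
wrist_force: [-0.7, -0.4, 5.8]
opening: 0.497
grasp_force: 61.7
```

Run:
```python
from h import *
o=telemetry.get_obs(); print(o['time_s'],o['eef_pos'],o['opening'],o['wrist_force'],o['torque'],o['q'])
```

```text
10.8 [ 0.59188801 -0.04342305  0.19121471] 0.4967965626606358 [-0.68362127 -0.41143435  5.7855737 ] [-0.01632502  0.20754391  0.02243953] [-2.73021160e-01  2.76940562e-01  1.61490669e+00 -5.92482948e-05
  1.24763697e+00 -4.41221263e-01]
```

Gripped. Trying counter-clockwise 8°.

>>> send_rows --series '[[[0,0,3],[1,0,1],1],[[0,0,6],[1,0,1],1],[[0,0,8],[1,0,1],1],[[0,0,8],[1,0,1],1]]'

```text
time_s: 11.3
eef_pos: [0.5921, -0.0436, 0.1913]
eef_rot: [0.0, 0.59, 0.807, -0.0]
wrist_force: [-3.3, -2.9, 4.2]
opening: 0.494
grasp_force: 61.5
```

Run:
```python
from h import *
o=telemetry.get_obs(); print(o['time_s'],o['eef_pos'],o['eef_rot'],o['opening'],o['wrist_force'],o['torque'])
```

```text
11.3 [ 0.59206714 -0.04364465  0.19125999] [ 1.34326265e-04  5.90489610e-01  8.07045156e-01 -3.45499572e-04] 0.49369191321950695 [-3.31606246 -2.89693805  4.16726875] [-0.47662278  0.42269486 -0.05174433]
```

Only 0.05 N m after 0.14 rad, past the 0.1 rad stop, so this is the opening direction (right-handed). Continuing.

>>> send_rows --series '[[[0,0,7],[0,0,0.4],1],[[0,0,14],[0,0,0.8],1],[[0,0,21],[0,0,1.2],1],[[0,0,28],[0,0,1.6],1],[[0,0,35],[0,0,2],1],[[0,0,42],[0,0,2.4],1],[[0,0,49],[0,0,2.8],1],[[0,0,56],[0,0,3.2],1],[[0,0,63],[0,0,3.5],1],[[0,0,64],[0,0,3.6],1]]'

```text
time_s: 12.55
eef_pos: [0.592, -0.0426, 0.1941]
eef_rot: [-0.0, 0.073, 0.997, 0.001]
wrist_force: [0.1, 0.8, 0.7]
opening: 0.496
grasp_force: 61.2
```

Run:
```python
from h import *
o=telemetry.get_obs(); print(o['time_s'],o['eef_pos'],o['eef_rot'],o['opening'],o['wrist_force'],o['torque'])
c=camera('wrist'); save(c,'w4.png')
```

```text
12.55 [ 0.59204552 -0.04257201  0.19414529] [-2.47854780e-04  7.31919213e-02  9.97317697e-01  5.40133255e-04] 0.49632412195436865 [0.07816805 0.770026   0.65930248] [ 0.17953289  0.04535839 -0.06291528]
```

View pics/w4.png

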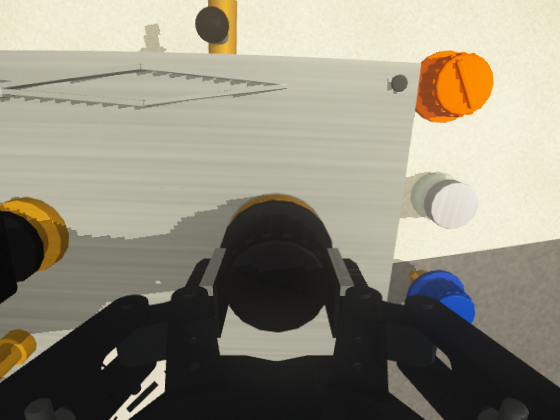

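Cap at (277,270) is firmly between the pads after a 72° turn with low torque. Lifting.

>>> send_rows --series '[[[0,0,0],[0,0,3],1],[[0,0,0],[0,0,6],1],[[0,0,0],[0,0,10],1],[[0,0,0],[0,0,10],1]]'

```text
time_s: 13.1
eef_pos: [0.5923, -0.0433, 0.2051]
eef_rot: [0.0, 0.073, 0.997, -0.0]
wrist_force: [0.5, 0.1, -1.7]
opening: 0.494
grasp_force: 61.0
```

>>> send_rows --series '[[[0,0,0],[0,0,12],1],[[0,0,0],[0,0,28],1],[[0,0,0],[0,0,46],1],[[0,0,0],[0,0,64],1],[[0,0,0],[0,0,78],1],[[0,0,0],[0,0,87],1],[[0,0,0],[0,0,90],1],[[0,0,0],[0,0,90],1],[[0,0,0],[0,0,90],1],[[0,0,0],[0,0,90],1]]'

```text
time_s: 14.35
eef_pos: [0.592, -0.0431, 0.294]
eef_rot: [-0.001, 0.073, 0.997, 0.0]
wrist_force: [-0.4, -0.6, -2.6]
opening: 0.493
grasp_force: 61.0
```

Run:
```python
from h import *
o=telemetry.get_obs(); print(o['time_s'],o['eef_pos'],o['opening'],o['wrist_force'],o['grasp_force'])
c=camera('side'); cv2.imwrite('pics/s1.png',cv2.resize(c['pixels'][150:350,180:430,::-1],None,fx=3,fy=3))
print(spotter.landmark_of('cap','side'))
```

```text
14.35 [ 0.59197164 -0.04314073  0.29397881] 0.49310380221816086 [-0.37064348 -0.56529966 -2.58707965] 61.01735472679138
[{'xyz': [0.5907, -0.0433, 0.264], 'conf': 0.64}, {'xyz': [0.5823, -0.3582, -0.0014], 'conf': 0.62}, {'xyz': [0.7663, -0.0136, 0.032], 'conf': 0.6}, {'xyz': [0.5208, 0.1044, 0.0362], 'conf': 0.56}]
```

View pics/s1.png

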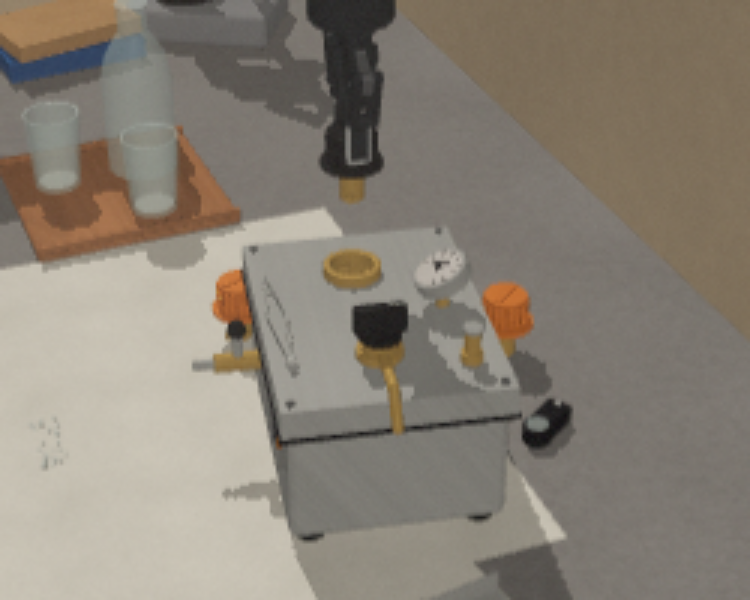

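The cap, with its brass stem at (352,185), hangs in the gripper above the open filler (352,267). The knob is at rest and the bystanders haven't moved.

```bash
python3 -c "
from bench import ctrl; print(ctrl.hand_in())"
```

```text
the job is handed in; nothing more can be done
None
```

The vent was held at its stop for over a second and sprang back, and the right-handed filler cap was unscrewed counter-clockwise; I handed the job in with the gripper holding the cap about 10 cm above the filler and nothing else seen to have moved (no verdict came back).

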